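Load a small painting panel into the spring-clamp holder

ROBOT

A 7-joint arm with a two-finger parallel gripper is mounted at the origin on a cart in front of the work surface, level with it; the furniture and walls round the work are solid. World frame = base frame: x ahead of the robot, y to its left, z up, the work surface at z = 0. Lengths are in m, angles in rad, forces in N, time in s.
With the tool pointing down it reaches from about 0.4 to 0.85 m from the base axis. Payload 10.4 kg.
Tool frame: the origin (TCP) lies at the very end of the fingers, on their centre line; the grasp point (between the pads) lies 19 mm behind it; z points along the fingers, y is the direction in which the jaws open and shut (so a half turn about z gives the same grasp; the last joint's range is limited). The gripper opens to 87 mm and grips with 3 to 60 N. Pads are 19 mm wide; open, the fingers measure 117 mm over their backs; the gripper's body (75 mm by 190 mm) begins 51 mm behind the grasp point.
Start: joints at [-1.337, 0.332, -0.065, 1.46, 0.022, 1.35, -0.088], TCP at [0.159, 0.605, 0.223] pointing down, gripper open.
Joint ranges: [-2.6, 2.6], [-0.5, 2.12], [-1.47, 1.34], [0.16, 2.42], [-1.27, 4.41], [0.06, 2.06], [-2.6, 2.6]. Speed limits (rad/s): [2.22, 2.22, 2.79, 2.79, 3.14, 3.14, 3.14].

INTERFACE

Orientations are given as a unit quaternion [x, y, z, w].
In Python, from bench import read_state, imaging, r gives the robot as it stands. The module is installed in compiled form; this text tells all that it offers.
- The arm moves only by the tool move_arm, never from a script. Its argument "series" is a list of rows, each a list of 4 numbers: the shift along the tool's x, y, z in m, then the turn about the tool's z in rad. In form: [[x, y, z, roll], ...]. A call has 1 to 20 rows; each row is the pose to reach, as a shift and turn from the pose commanded when the call began, along the tool's axes at that moment; what a row does not reach only later rows make up. A row lasts 1/10 s, in which the tool goes at most 50 mm and 8.59 degrees, less where a joint would pass 70% of its speed; a pose out of reach is approached as far as the arm can. A call with a gripper value outside its range is refused whole. "claw" is the gripper's target within -1 to 1 (fully open at 1, half-way at 0, shut at -1), set as the call begins (left out, the last holds). The fingers move at their own pace and stop on an object; "newtons" is the grip in N (left out, the last holds). Time passes only in rows, so rows that repeat a pose let the fingers close. It gives the time, the measured TCP pose, the force and the opening at its end, in the units of the state.
- read_state(): the state, without advancing time (a new reading comes with each control period).
- imaging.camera(name): name is "side" or "top"; returns (picture, depth): 420x560x3 uint8, red, green, blue; 420x560 float32, m along the optical axis (not along the pixel's ray), 0 where there is no reading.
- imaging.get_calibration(name): a dict with "camera_matrix" (3x3 intrinsics, pixels), "k1" (the pictures are not rectified: a ray, as slopes to the right and down, at radius r is drawn at 1 + k1 r^2 times it, then the intrinsics apply), "R" (3x3) and "t" (3): a world point X has camera coordinates R X + t. Camera axes: x right, y down, z forward; pixel columns grow to the right and rows downward; lengths in m; the calibration is good to about 2 mm. A picture is of the moment at which its call begins. get_calibration takes no time and is no camera call.
- r.close_job(): hands the job in, once; it reports no verdict.
The state is a dict: "time": time; "joint_positions": joint angles; "joint_vel": joint speeds; "joint_torque": joint torques, N m; "ee_pos": TCP position; "eef_rot": TCP orientation; "ft_force": force on the tool from outside, world axes, zero at the start; "torque": the same for the moment, N m; "width": finger opening in m.
Only numpy, scipy, OpenCV 4.12 (cv2) and the standard library are available. Lean on these libraries where they do the work, as an engineer would, in place of code of your own. Each camera call takes 0.05 s, during which the arm holds its last target.

TASK

Load the small painting panel into the wooden panel holder: press the clamp's thumb plate down with one fingertip so that the spring-closed flap stands open, and while holding it open push the panel under the flap with the other fingertip, fully home against the far stop. Then let the flap close on the panel so that it is clamped, and leave it there. Only push the panel, never pick it up, and leave the other things on the table where they are.

Things in the scene. Friction and masses are not known exactly. Their poses are not given: they have to be found in the camera images.
- holder: Panel holder, a wooden board 200 mm long (its x, pointing away from the robot, to the far stop) and 144 mm wide (its y, to the left), fixed to the table. Origin: centre of its underside; its flat face is 18 mm above that. On the face runs a channel along x, open at the near end: right fence (inner face y = -56.5 mm, 9 mm high) and low left guide (inner face y = +36.5 mm, 4.5 mm high).
- stop (a point): Middle of the bottom edge of the far stop's face, where the panel's far edge ends up: holder x = +75 mm, y = -10 mm, on the board's face. The stop is a wooden bar right across the channel, 12 mm high.
- pin (a point): Point on the flap's pin at holder x = 0, y = +55 mm, 14 mm above the board's face. The pin runs parallel to the holder's x in three brackets, up to 21 mm above the face (at x = -95, +28 and +76 mm, each 5 x 13 mm). The steel flap is a seesaw on it: thumb plate on the left, jaw on the right.
- flap (a joint): Angle of the flap about its pin, rad: 0 shut (jaw lip on the bare board), growing as the thumb plate goes down and the jaw up, to 0.70. 0.30: lip rests on the panel; from 0.35 it clears the panel; 0.5 is a comfortable opening. A spring shuts it: pressed 40 mm from the pin it takes about 2.5 N to start and 4.5 N at 0.5 rad. Shut, it blocks the panel.
- jaw (a point): Middle of the jaw's lip, a 4 mm round rubber-covered bar parallel to x, 34 mm right of the pin (it moves with the flap). The jaw reaches from holder x = +33 to +71 mm and overlaps the left 14 mm of a panel in the channel.
- thumb (a point): On top of the thumb plate, midway along it, 34 mm left of the pin (moves with the flap). Plate: holder x = -90 to +22 mm, from the pin to 58 mm left, overhanging the board's left edge. It slopes up to the left by 0.314 rad less the joint value. At 0.5 (0.6) rad its top, 40 mm from the pin, is 8 (4) mm above the board's face. A fingertip can slide on it along x while its neighbour over the board pushes.
- panel_center (a point): Centre (half-way up) of the loose painting panel: white-faced plywood, 70 mm along the channel (x), 90 mm wide (y), 10 mm thick, about 60 g, lying flat in the channel with 3 mm side play, far edge 8 to 26 mm short of the jaw. Home against the stop, its centre is at holder x = +40 mm.
- eraser_at (a point): Eraser block, 25 x 48 x 14 mm, lying right of the holder; bystander. Point 5 mm above its underside.
- drier_bottle_at (a point): Small amber bottle, 31 mm across, 74 mm tall, standing right of the holder; bystander. Point 5 mm above its underside.
- key_wedge_at (a point): Flat pine stretcher wedge, 22 x 62 x 5 mm, lying right of the holder; bystander. Point 5 mm above its underside.
- tube_blue_at (a point): Paint tube, 40 x 138 x 31 mm, lying on the table; bystander. Point 5 mm above its underside.
- dipper_at (a point): Twin steel dipper cups, 39 x 81 x 22 mm, on the table; bystander. Point 5 mm above its underside.
Mind the look-alikes: they are no part of the job. Of the things that look like the part that bears panel_center, the smaller one is meant.

How it is judged:
On the way, in this order (a step that is already met when the one before it is completed fails the run):
1. a fingertip holds the flap open while the panel is still short of the jaw (value of joint flap above 0.35 rad and contact force between the fingers and flap above 0.5 N and x of panel_center in the frame of holder below 0.006 m), for 0.1 s.
2. the panel is pushed home against the stop while the flap is still held open (value of joint flap above 0.35 rad and contact force between the fingers and flap above 0.5 N and x of panel_center in the frame of holder above 0.037 m), for 0.1 s.
At the end, for the whole second after the job is handed in: The panel lies flat against the far stop (within 3 mm), at rest, and the flap has closed on it and presses on it with more than 1 N (x of panel_center in the frame of holder between 0.037 and 0.043 m and angle between panel_center's own z axis and vertical below 0.05 rad and value of joint flap between 0.2 and 0.345 rad and contact force between flap and panel above 1 N and linear speed of panel below 0.01 m/s); the robot touches nothing.
It fails at once if the panel is lifted off the board (more than 8 mm) or tipped (z of panel_center in the frame of holder above 0.031 m or angle between panel_center's own z axis and vertical above 0.2 rad).
It fails at once if a bystander (eraser, bottle, wedge, tube or dipper) is moved more than 20 mm (distance of any of eraser_at, drier_bottle_at, key_wedge_at, tube_blue_at, dipper_at from where it was at the start of the episode above 0.02 m).
It also fails if it takes over 35 s, if anything falls off the work surface, if the arm or the gripper's body presses on something with over 40 N, if the wrist force passes 120 N, or if a joint passes its speed limit or range.

## Working session

There is one attempt and no reset: what is moved stays moved. The work goes in short steps, Python scripts to look and compute and a tool call to move; the robot and the scene stay as the last step left them, time stands still between calls to the robot, and variables do not carry over. Pictures are saved under pics/ and viewed, and the job is handed in when it is done.

Besides the shell and the picture viewer there is one more tool, called after "Request:" as name(argument=value, ...) on one line, values as JSON. move_arm: Moves the arm, as the interface text tells. Its arguments: {"type":"object","properties":{"series":{"type":"array","items":{"type":"array","items":{"type":"number"}}},"claw":{"type":"number"},"newtons":{"type":"number"}},"required":["series"]}

```bash
mkdir -p pics; python3 - <<'E'
from bench import read_state, imaging, r
import cv2,numpy as np
for n in("side","top"):
    p,d=imaging.camera(n); cv2.imwrite(f"pics/{n}0.png",p[:,:,::-1]); np.save(f"pics/{n}0d.npy",d)
    print(n,imaging.get_calibration(n))
s=read_state();print(s)
E
```

```text
side {'camera_matrix': array([[512.50857709,   0.        , 277.29905478],
       [  0.        , 512.50857709, 210.19838154],
       [  0.        ,   0.        ,   1.        ]]), 'k1': -0.16212245011443402, 'R': array([[ 0.96275657, -0.27036775, -0.00103124],
       [-0.1254018 , -0.44315955, -0.8876283 ],
       [ 0.23952906,  0.8546993 , -0.46055937]]), 't': array([-0.56085857, -0.00901591,  1.30090503])}
top {'camera_matrix': array([[480.6833378 ,   0.        , 285.69035192],
       [  0.        , 480.6833378 , 214.70623526],
       [  0.        ,   0.        ,   1.        ]]), 'k1': -0.09074387215632991, 'R': array([[ 0.01296461, -0.99988284,  0.00813825],
       [-0.99730092, -0.01351852, -0.07216732],
       [ 0.07226888, -0.00718067, -0.99735934]]), 't': array([-0.30912499,  0.47680657,  0.8969838 ])}
{'time': 0.1, 'joint_positions': array([-1.33657981,  0.33281857, -0.06467409,  1.46084636,  0.02159518,
        1.34992684, -0.08850883]), 'joint_vel': array([-0.0014242 , -0.00197295, -0.00054914, -0.00133112,  0.00047458,
        0.00042577,  0.00047409]), 'joint_torque': array([ 1.23028723e-03, -6.24540639e+01,  2.43518420e-02, -3.90717030e+01,
       -6.15364895e-02,  3.66064254e-02,  6.29044303e-05]), 'ee_pos': array([0.15867985, 0.60415718, 0.2218325 ]), 'eef_rot': array([ 1.28063276e-01,  9.91765785e-01, -6.49968954e-04, -5.20173019e-05]), 'ft_force': array([ 0.0009506 ,  0.75053942, -0.94305691]), 'torque': array([ 0.04121901, -0.0129056 , -0.0124926 ]), 'width': 0.0869498619172565}
```

View pics/top0.png

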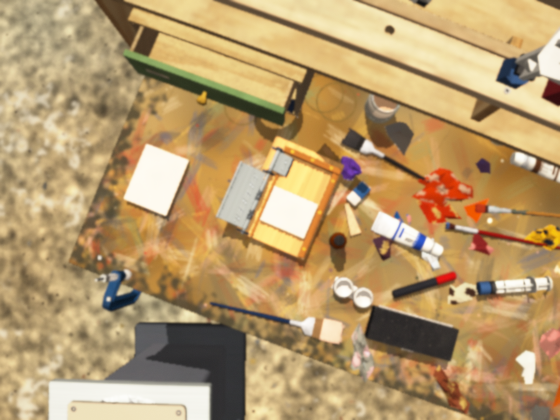

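View pics/side0.png

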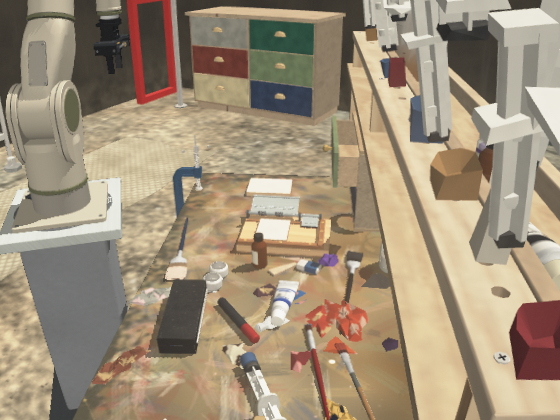

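```bash
cat > h.py <<'E'
import numpy as np, cv2
from bench import read_state, imaging, r
def ray(n,u,v):
    c=imaging.get_calibration(n);K=c["camera_matrix"]
    p=cv2.undistortPoints(np.array([[[u,v]]],float),K,np.array([c["k1"],0,0,0,0.]))[0,0]
    d=np.array([p[0],p[1],1.]);R=c["R"];t=c["t"]
    return -R.T@t, R.T@d
def onz(n,u,v,z):
    o,d=ray(n,u,v);return o+d*(z-o[2])/d[2]
def dep(n,u,v,D):
    o,d=ray(n,u,v);return o+d*D[int(round(v)),int(round(u))]
def proj(n,X):
    c=imaging.get_calibration(n);x=c["R"]@np.asarray(X)+c["t"];a=x[:2]/x[2];k=1+c["k1"]*(a@a)
    K=c["camera_matrix"];return K[0,0]*a[0]*k+K[0,2],K[1,1]*a[1]*k+K[1,2]
def crop(img,x0,y0,x1,y1,s,name):
    c=cv2.resize(img[y0:y1,x0:x1],None,fx=s,fy=s,interpolation=cv2.INTER_CUBIC)
    for u in range((x0//10+1)*10,x1,10):
        cv2.line(c,(int((u-x0)*s),0),(int((u-x0)*s),6 if u%50 else 16),(0,255,0),1)
    for v in range((y0//10+1)*10,y1,10):
        cv2.line(c,(0,int((v-y0)*s)),(6 if v%50 else 16,int((v-y0)*s)),(0,255,0),1)
    cv2.imwrite(name,c)
E
python3 - <<'E'
from h import *
crop(cv2.imread("pics/top0.png"),210,130,360,270,5,"pics/tc.png")
crop(cv2.imread("pics/side0.png"),220,165,350,275,6,"pics/sc.png")
E
```

```text
(no output)
```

View pics/tc.png

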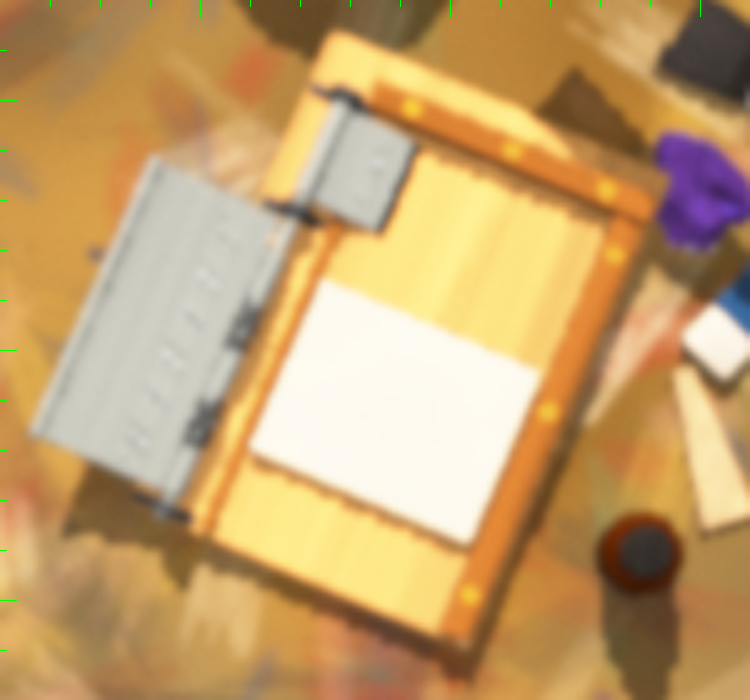

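View pics/sc.png

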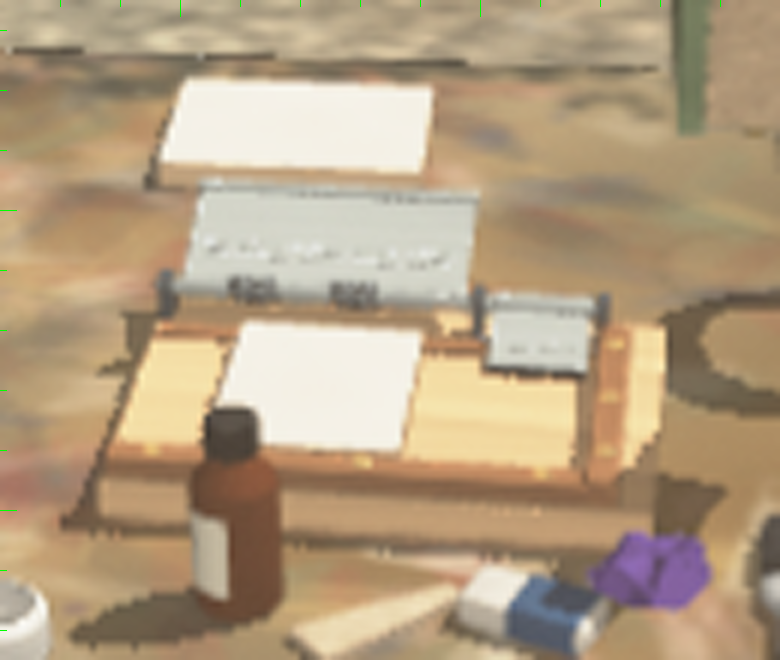

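The top view shows two white panels. One is at (157,180), loose on the table and larger. The other is at (290,212), lying in the holder channel and smaller, so it is the one meant. Thumb plate is at (242,195) and the jaw at (282,164). Next I'll fit the holder pose.

```bash
cat > fit.py <<'E'
from h import *
from scipy.optimize import least_squares
def T(c): return (210+c[0]/5,130+c[1]/5)
def S(c): return (220+c[0]/6,165+c[1]/6)
# holder-frame points (z from underside)
c=lambda a:np.array(a)
th=.314
def plate(x,d): return [x,.055+d*np.cos(th),.018+.014+d*np.sin(th)]
obs=[("top",T((332,30)),[.1,.072,.018]),("top",T((318,92)),[.076,.0615,.039]) if 0 else ("top",T((322,280)),None),
]
obs=[("top",T((332,30)),[.1,.072,.018]),
("top",T((155,157)),plate(.022,.058)),("top",T((35,432)),plate(-.090,.058)),
("top",T((380,232)),[.033,.019,.020]),("top",T((417,147)),[.071,.019,.020]),
("side",S((480,190)),plate(.022,.058)),("side",S((203,183)),plate(-.09,.058)),
("side",S((100,517)),[-.1,-.072,0]),("side",S((655,545)),[.1,-.072,0]),("side",S((665,325)),[.1,.072,.018]),
("top",T((465,640)),[-.1,-.072,.018]),
]
def pose(p):
    cs,sn=np.cos(p[2]),np.sin(p[2]);return np.array([[cs,-sn,0],[sn,cs,0],[0,0,1]]),np.array([p[0],p[1],p[3]])
def res(p):
    R,t=pose(p);o=[]
    for n,uv,X in obs:
        q=proj(n,R@np.array(X)+t);o+=[q[0]-uv[0],q[1]-uv[1]]
    return np.array(o)
if __name__=="__main__":
    D=np.load("pics/top0d.npy")
    for uv in [(290,212),(300,180),(157,180),(242,195),(282,164),(200,220)]: print(uv,dep("top",*uv,D))
    g=dep("top",290,205,D)
    s=least_squares(res,[g[0],g[1],-.4,0.0],loss="soft_l1");print(s.x,np.round(s.fun.reshape(-1,2),1))
    R,t=pose(s.x)
    for q in [(322,280),(540,372),(470,545),(250,455)]:
        X=onz("top",*T(q),.028+s.x[3]);print("panel corner holder",R.T@(X-t))
    for n,(q,sc) in {"tube":((405,235),0),"bottle":(None,0)}.items():pass
    for uv in [(361,195),(351,220),(338,241),(407,235),(352,292)]:
        X=onz("top",*uv,.01);print(uv,X,R.T@(X-t))
    np.save("hp.npy",s.x)
E
python3 fit.py
```

```text
(290, 212) [ 0.48541386 -0.31076965  0.02782289]
(300, 180) [ 0.54803115 -0.32935992  0.01760454]
(157, 180) [ 0.54524059 -0.05285125  0.01292759]
(242, 195) [ 0.51483401 -0.22081022  0.04195865]
(282, 164) [ 0.57650849 -0.29444162  0.02915466]
(200, 220) [ 4.69612637e-01 -1.36476682e-01  2.19213605e-04]
[ 0.5154735  -0.309441   -0.38950118  0.0011197 ] [[-1.  -1.2]
 [-1.4 -0.7]
 [-1.6 -0.2]
 [ 1.   0.5]
 [ 1.4 -0.6]
 [-0.4  0.6]
 [-0.3 -0.5]
 [-0.3  0.7]
 [-0.1  1.7]
 [ 0.3 -1. ]
 [ 0.8  1.8]]
panel corner holder [0.00640859 0.03375643 0.028     ]
panel corner holder [ 0.00656813 -0.0556494   0.028     ]
panel corner holder [-0.06387191 -0.05671323  0.028     ]
panel corner holder [-0.06515447  0.03258965  0.028     ]
(361, 195) [ 0.52168293 -0.44806173  0.01      ] [ 0.05838237 -0.12587996  0.0088803 ]
(351, 220) [ 0.47296134 -0.42875385  0.01      ] [ 0.00597838 -0.12651917  0.0088803 ]
(338, 241) [ 0.43225555 -0.40386505  0.01      ] [-0.04112944 -0.11895166  0.0088803 ]
(407, 235) [ 0.44534987 -0.53769301  0.01      ] [ 0.02180218 -0.23778345  0.0088803 ]
(352, 292) [ 0.33519085 -0.43139957  0.01      ] [-0.12046826 -0.18128189  0.0088803 ]
```

```bash
cat >> h.py <<'E'
from scipy.spatial.transform import Rotation as Ro
hp=np.array([0.5155,-0.3094,-0.3895,0.0011]) 
def h2w(q):
    c,s=np.cos(hp[2]),np.sin(hp[2]);return np.array([hp[0]+c*q[0]-s*q[1],hp[1]+s*q[0]+c*q[1],hp[3]+q[2]])
def w2h(X):
    c,s=np.cos(hp[2]),np.sin(hp[2]);d=np.asarray(X)-[hp[0],hp[1],hp[3]];return np.array([c*d[0]+s*d[1],-s*d[0]+c*d[1],d[2]])
def where():
    s=read_state();R=Ro.from_quat(s["eef_rot"]).as_matrix()
    print("t",s["time"],"ee",s["ee_pos"],"holder",w2h(s["ee_pos"]),"F",s["ft_force"],"w",s["width"]);print("joints",np.round(s["joint_positions"],3))
    y=R[:,1];hy=hp[2]+np.pi/2;a=np.arctan2(y[1],y[0]);print("roll to holder",((a-hy+np.pi/2)%np.pi)-np.pi/2,"tool z",R[:,2]);return s,R
def to(Xw):
    s,R=where();print("shift",R.T@(np.asarray(Xw)-s["ee_pos"]))
E
python3 - <<'E'
from h import *
to([.45,.15,.25]); X=h2w([-.08,.0515,.09]);print(X);to(X)
E
```

```text
t 0.1 ee [0.15867985 0.60415718 0.2218325 ] holder [-0.67699531  0.70963701  0.2207325 ] F [ 0.0009506   0.75053942 -0.94305691] w 0.0869498619172565
joints [-1.337  0.333 -0.065  1.461  0.022  1.35  -0.089]
roll to holder 0.13266804724478432 tool z [-2.69652267e-04 -1.27591093e-03 -9.99999150e-01]
shift [-0.39713044 -0.36529654 -0.02766656]
[ 0.46104796 -0.23137933  0.0911    ]
t 0.1 ee [0.15867985 0.60415718 0.2218325 ] holder [-0.67699531  0.70963701  0.2207325 ] F [ 0.0009506   0.75053942 -0.94305691] w 0.0869498619172565
joints [-1.337  0.333 -0.065  1.461  0.022  1.35  -0.089]
roll to holder 0.13266804724478432 tool z [-2.69652267e-04 -1.27591093e-03 -9.99999150e-01]
shift [-0.50468303 -0.73115279  0.13171693]
```

Request:
move_arm(series=[[-0.04, -0.036, -0.028, 0.0], [-0.08, -0.073, -0.028, 0.02], [-0.11, -0.1, -0.028, 0.04], [-0.14, -0.13, -0.028, 0.06], [-0.17, -0.156, -0.028, 0.08], [-0.2, -0.184, -0.028, 0.1], [-0.23, -0.21, -0.028, 0.12], [-0.26, -0.24, -0.028, 0.133], [-0.29, -0.267, -0.028, 0.133], [-0.32, -0.294, -0.028, 0.133], [-0.35, -0.32, -0.028, 0.133], [-0.38, -0.35, -0.028, 0.133], [-0.397, -0.365, -0.028, 0.133], [-0.397, -0.365, -0.028, 0.133]], claw=1)

```text
time: 1.5
ee_pos: [0.4513, 0.1473, 0.2504]
eef_rot: [0.196, 0.981, -0.0, 0.0]
ft_force: [0.4, 0.9, -0.3]
width: 0.0869
```

```bash
python3 - <<'E'
from h import *
to(h2w([-.08,.0515,.17]))
E
```

```text
t 1.5 ee [0.45134075 0.14729991 0.25042086] holder [-0.23277445  0.39812972  0.24932086] F [ 0.36670801  0.87981581 -0.34249015] w 0.08694516159286896
joints [-0.805 -0.036  0.387  1.817  0.014  1.357  0.754]
roll to holder -0.005868835697353969 tool z [ 1.33701037e-04 -5.65636135e-04 -9.99999831e-01]
shift [-0.15477898 -0.34568979  0.07953634]
```

Request:
move_arm(series=[[-0.012, -0.028, 0.0, 0], [-0.025, -0.056, 0.0, 0], [-0.038, -0.084, 0.0, 0], [-0.05, -0.112, 0.0, 0], [-0.063, -0.14, 0.0, 0], [-0.075, -0.168, 0.0, 0], [-0.088, -0.196, 0.01, 0], [-0.1, -0.224, 0.02, 0], [-0.113, -0.252, 0.03, 0], [-0.126, -0.28, 0.05, 0], [-0.138, -0.308, 0.06, 0], [-0.148, -0.33, 0.075, 0], [-0.155, -0.346, 0.08, -0.003], [-0.155, -0.346, 0.08, -0.003], [-0.155, -0.346, 0.08, -0.003]])

```text
time: 3.0
ee_pos: [0.462, -0.2273, 0.1703]
eef_rot: [0.192, 0.981, 0.0, -0.0]
ft_force: [0.1, 0.8, 0.8]
width: 0.0873
```

```bash
python3 - <<'E'
from h import *
to(h2w([-.08,.0515,.075]))
for n in("side","top"):
    p,d=imaging.camera(n); cv2.imwrite(f"pics/{n}1.png",p[:,:,::-1])
crop(cv2.imread("pics/top1.png"),210,130,360,270,5,"pics/tc1.png")
crop(cv2.imread("pics/side1.png"),200,115,360,275,4,"pics/sc1.png")
E
```

```text
t 3.0 ee [ 0.46202106 -0.22725408  0.17031866] holder [-0.08066625  0.05568577  0.16921866] F [0.13696431 0.76123976 0.83308194] w 0.0872569159955135
joints [-0.399  0.149  0.844  1.855 -0.12   1.191  1.668]
roll to holder 0.0029046405809978193 tool z [-7.65136052e-04  4.41344218e-04 -9.99999610e-01]
shift [-0.00073654 -0.00419902  0.09421754]
```

View pics/tc1.png

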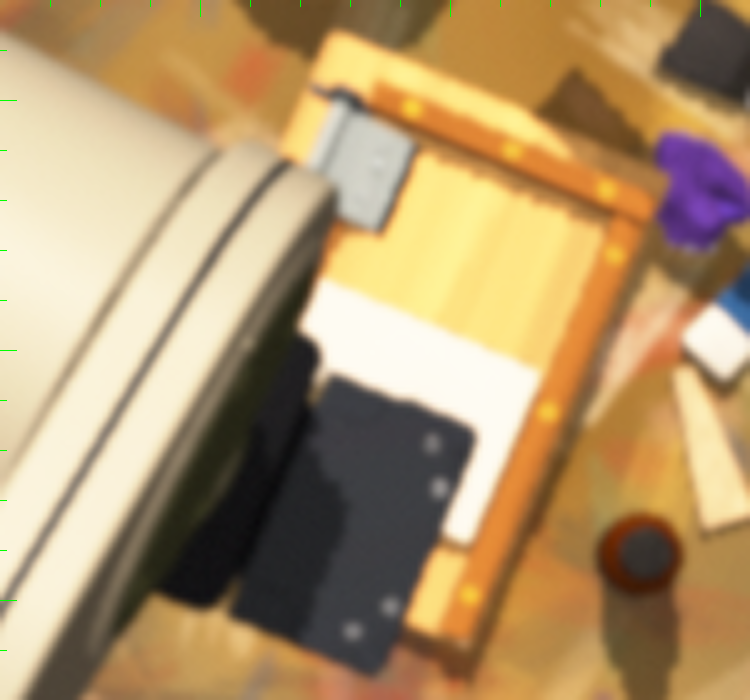

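View pics/sc1.png

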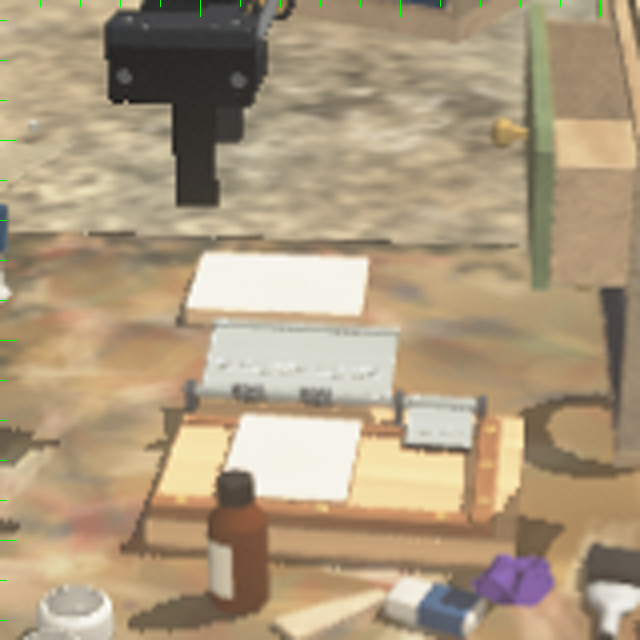

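```bash
python3 - <<'E'
from h import *
D=np.load("pics/top0d.npy");S=np.load("pics/side0d.npy")
for uv in [(130,60),(200,85),(280,112),(292,100),(290,90),(220,60)]: print(uv,dep("top",*uv,D))
p,d=imaging.camera("top")
for uv in [(230,160),(250,165),(270,170),(240,185),(220,140),(215,190)]: print(uv,dep("top",*uv,d))
E
```

```text
(130, 60) [ 0.72284455 -0.04089093  0.17067004]
(200, 85) [ 0.67964652 -0.15934574  0.17227264]
(280, 112) [ 0.63107088 -0.29044968  0.18891456]
(292, 100) [ 0.68189684 -0.31088858  0.09147039]
(290, 90) [ 0.67279639 -0.30603157  0.17258262]
(220, 60) [ 0.74793688 -0.181987    0.10930074]
(230, 160) [ 0.48491732 -0.25416482  0.55483499]
(250, 165) [ 0.48094787 -0.27018418  0.5557098 ]
(270, 170) [ 0.47775977 -0.28596167  0.55212365]
(240, 185) [ 0.46328123 -0.2637015   0.56789603]
(220, 140) [ 6.27946040e-01 -1.71602639e-01  4.50869988e-04]
(215, 190) [ 0.45929909 -0.24458875  0.56708387]
```

Request:
move_arm(series=[[-0.001, -0.003, 0.02, 0], [-0.001, -0.004, 0.04, 0], [-0.001, -0.004, 0.06, 0], [-0.001, -0.004, 0.08, 0], [-0.001, -0.004, 0.09, 0.003], [-0.001, -0.004, 0.09, 0.003], [-0.001, -0.004, 0.09, 0.003]])

```text
time: 3.85
ee_pos: [0.4618, -0.2322, 0.0812]
eef_rot: [0.193, 0.981, 0.0, 0.0]
ft_force: [-0.9, -0.3, 0.5]
width: 0.0873
```

```bash
python3 - <<'E'
from h import *
to(h2w([-.08,.0515,.023]))
for n in("side",):
    p,d=imaging.camera(n); cv2.imwrite(f"pics/{n}2.png",p[:,:,::-1])
crop(cv2.imread("pics/side2.png"),200,115,360,275,4,"pics/sc2.png")
E
```

```text
t 3.85 ee [ 0.46180614 -0.23220116  0.08123554] holder [-0.07898654  0.05102762  0.08013554] F [-0.88782598 -0.31700475  0.50578694] w 0.08732552576520378
joints [-0.331  0.288  0.813  1.943 -0.246  1.011  1.775]
roll to holder 0.0001243024647170632 tool z [ 7.25122290e-04 -1.51410387e-05 -9.99999737e-01]
shift [0.00105206 0.00045758 0.05713497]
```

View pics/sc2.png

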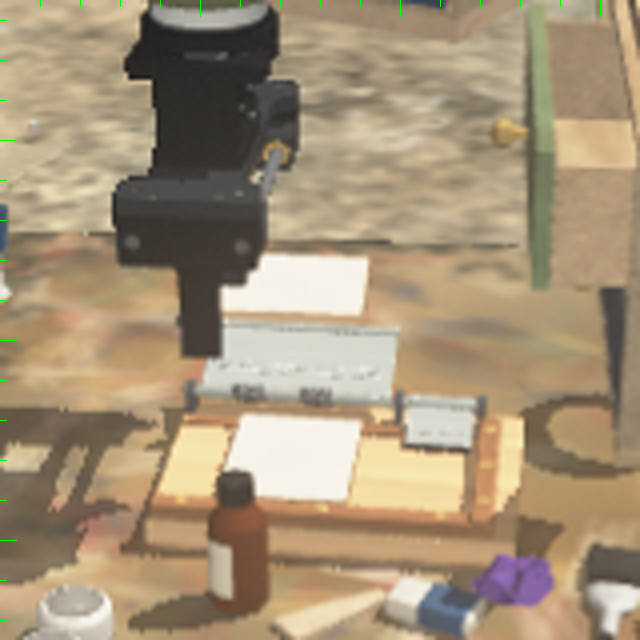

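Request:
move_arm(series=[[0.001, 0, 0.01, 0], [0.001, 0, 0.02, 0], [0.001, 0, 0.03, 0], [0.001, 0, 0.038, 0], [0.001, 0, 0.044, 0], [0.001, 0, 0.048, 0], [0.001, 0, 0.05, 0], [0.001, 0, 0.05, 0], [0.001, 0, 0.05, 0]])

```text
time: 4.8
ee_pos: [0.4604, -0.2318, 0.0306]
eef_rot: [0.194, 0.981, 0.0, -0.0]
ft_force: [-0.2, 4.3, 3.2]
width: 0.0873
```

```bash
python3 - <<'E'
from h import *
to(h2w([-.08,.0515,.023]))
for n in("side","top"):
    p,d=imaging.camera(n); cv2.imwrite(f"pics/{n}3.png",p[:,:,::-1])
crop(cv2.imread("pics/side3.png"),210,165,340,275,6,"pics/sc3.png")
crop(cv2.imread("pics/top3.png"),210,130,360,270,5,"pics/tc3.png")
E
```

```text
t 4.8 ee [ 0.46041914 -0.2318085   0.03064619] holder [-0.08041875  0.05086419  0.02954619] F [-0.2268817   4.2580531   3.16197714] w 0.08733509963700307
joints [-0.284  0.372  0.77   1.981 -0.326  0.914  1.835]
roll to holder -0.00017862667073020866 tool z [-2.94365091e-05  3.85760055e-04 -9.99999925e-01]
shift [-0.00041978  0.00063362  0.00654634]
```

View pics/sc3.png

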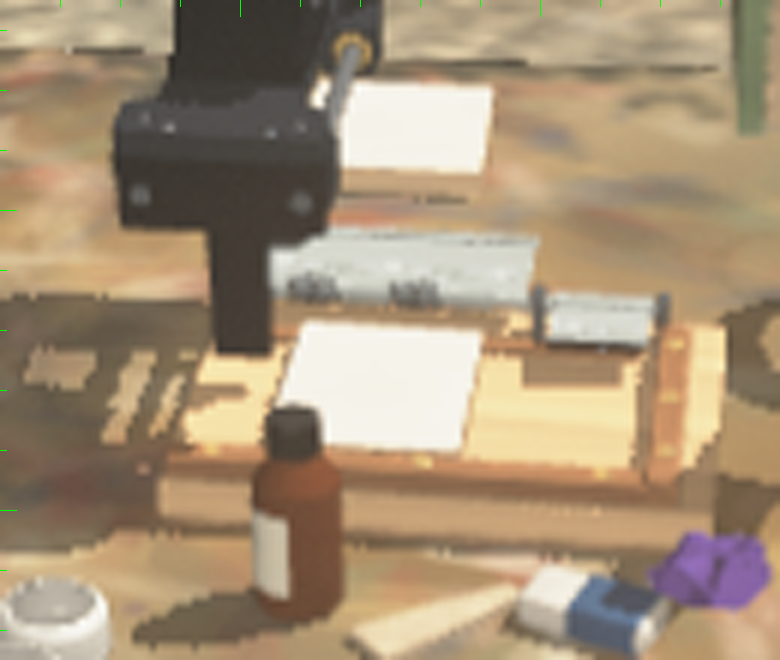

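View pics/tc3.png

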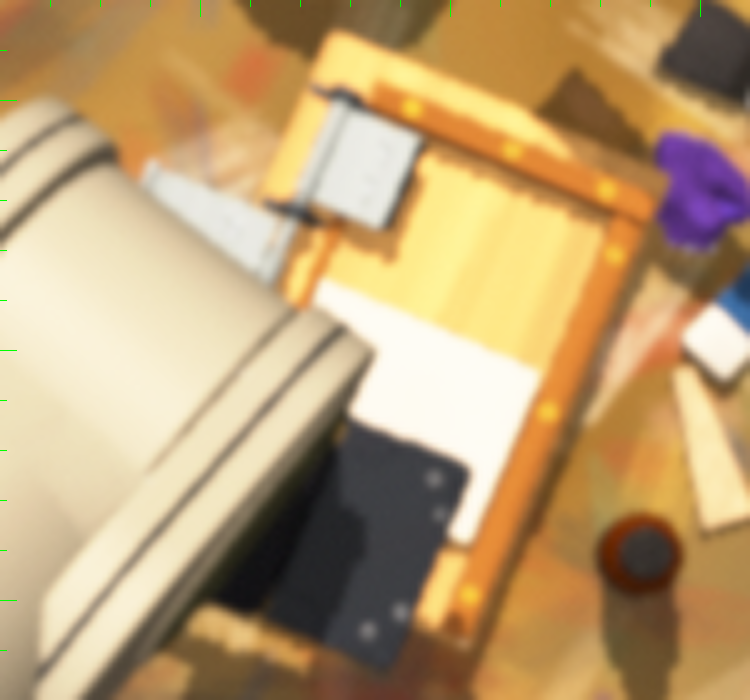

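Request:
move_arm(series=[[0, 0, 0.002, 0], [0, 0, 0.004, 0], [0, 0, 0.0055, 0], [0, 0, 0.0065, 0], [0, 0, 0.0065, 0], [0, 0, 0.0065, 0]])

```text
time: 5.5
ee_pos: [0.4603, -0.2324, 0.0241]
eef_rot: [0.194, 0.981, -0.0, 0.0]
ft_force: [-1.5, -1.1, 4.2]
width: 0.0869
```

```bash
python3 - <<'E'
from h import *
to(h2w([0.0,.0515,.023]))
for n in("side",):
    p,d=imaging.camera(n); cv2.imwrite(f"pics/{n}4.png",p[:,:,::-1])
crop(cv2.imread("pics/side4.png"),210,165,340,275,6,"pics/sc4.png")
E
```

```text
t 5.5 ee [ 0.46027557 -0.23241037  0.02405284] holder [-0.08032302  0.05025288  0.02295284] F [-1.52417745 -1.08083983  4.24314523] w 0.08689833113016032
joints [-0.277  0.384  0.763  1.985 -0.336  0.901  1.844]
roll to holder -0.0006899436139162773 tool z [-4.40596541e-05 -4.20800119e-04 -9.99999910e-01]
shift [-8.03221469e-02  1.30251642e-03 -3.81055166e-05]
```

View pics/sc4.png

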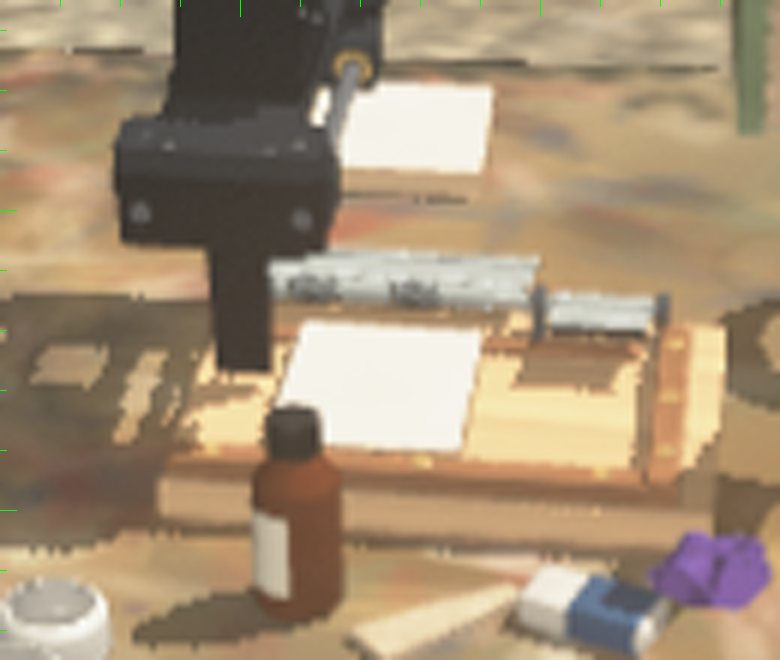

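Request:
move_arm(series=[[-0.003, 0, 0, 0], [-0.006, 0, 0, 0], [-0.01, 0, 0, 0], [-0.014, 0, 0, 0], [-0.018, 0, 0, 0], [-0.022, 0, 0, 0], [-0.026, 0, 0, 0], [-0.03, 0, 0, 0], [-0.034, 0, 0, 0], [-0.038, 0, 0, 0], [-0.042, 0, 0, 0], [-0.046, 0, 0, 0], [-0.05, 0, 0, 0], [-0.054, 0, 0, 0], [-0.057, 0, 0, 0], [-0.06, 0, 0, 0], [-0.06, 0, 0, 0]])

```text
time: 7.25
ee_pos: [0.5164, -0.255, 0.0241]
eef_rot: [0.194, 0.981, -0.0, 0.0]
ft_force: [-0.8, 1.7, 3.9]
width: 0.0869
```

```bash
python3 - <<'E'
from h import *
to(h2w([-0.0045,.0515,.023]))
for n in("side","top"):
    p,d=imaging.camera(n); cv2.imwrite(f"pics/{n}5.png",p[:,:,::-1])
crop(cv2.imread("pics/side5.png"),210,165,340,275,6,"pics/sc5.png")
crop(cv2.imread("pics/top5.png"),210,130,360,270,5,"pics/tc5.png")
E
```

```text
t 7.25 ee [ 0.51639918 -0.25497489  0.02408162] holder [-0.01983479  0.05069006  0.02298162] F [-0.79339798  1.69763177  3.87177323] w 0.08694687203312962
joints [-0.201  0.508  0.722  1.827 -0.404  0.958  1.876]
roll to holder -0.0002353109102322115 tool z [ 5.19604053e-04 -2.86532496e-04 -9.99999824e-01]
shift [-1.53346113e-02  8.13551290e-04 -9.39387522e-06]
```

View pics/sc5.png

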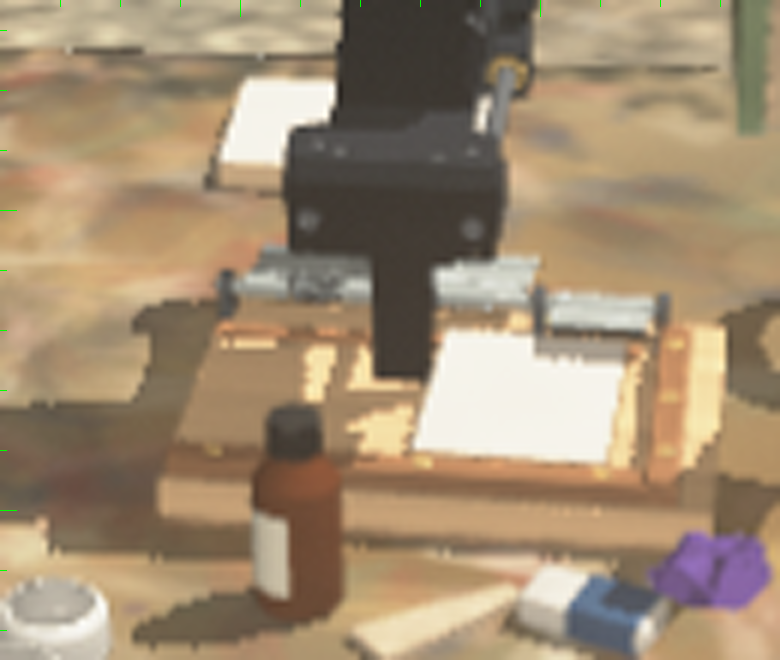

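View pics/tc5.png

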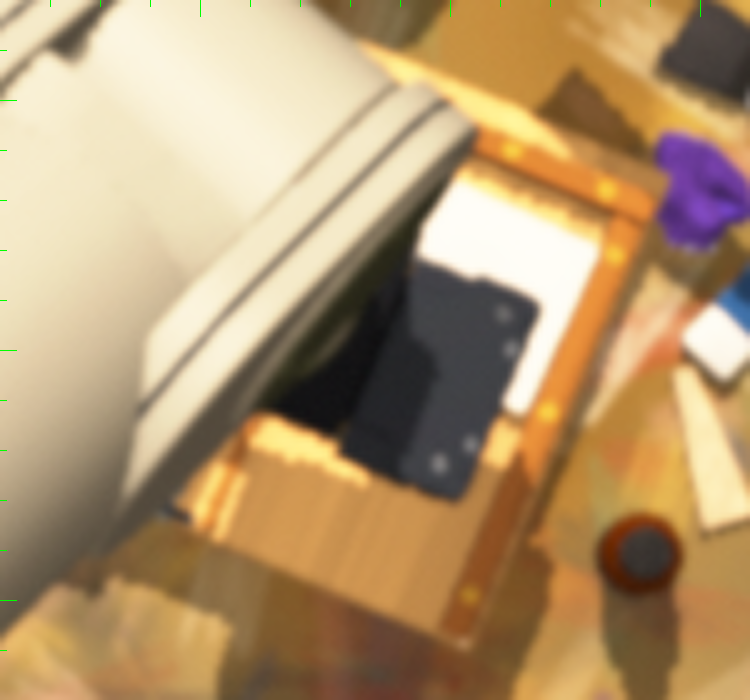

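The panel slides straight under the open jaw and has a few mm left. I'll push slowly to contact.

Request:
move_arm(series=[[-0.003, 0, 0, 0], [-0.006, 0, 0, 0], [-0.009, 0, 0, 0], [-0.011, 0, 0, 0], [-0.013, 0, 0, 0], [-0.014, 0, 0, 0], [-0.015, 0, 0, 0], [-0.015, 0, 0, 0], [-0.015, 0, 0, 0]])

```text
time: 8.25
ee_pos: [0.5282, -0.26, 0.0236]
eef_rot: [0.194, 0.981, 0.001, -0.002]
ft_force: [-9.9, 5.9, 9.7]
width: 0.087
```

```bash
python3 - <<'E'
from h import *
s,R=where(); print("F tool",R.T@s["ft_force"])
for n in("side","top"):
    p,d=imaging.camera(n); cv2.imwrite(f"pics/{n}6.png",p[:,:,::-1])
crop(cv2.imread("pics/side6.png"),240,200,350,260,7,"pics/sc6.png")
crop(cv2.imread("pics/top6.png"),270,130,350,220,6,"pics/tc6.png")
E
```

```text
t 8.25 ee [ 0.52815321 -0.26003377  0.02363715] holder [-0.00704016  0.0504734   0.02253715] F [-9.87247848  5.88555179  9.74667574] w 0.08695576246552976
joints [-0.183  0.537  0.713  1.788 -0.416  0.976  1.88 ]
roll to holder -0.0013776573906538747 tool z [-0.00315421  0.00191492 -0.99999319]
F tool [11.40569866  1.68576269 -9.70419916]
```

View pics/sc6.png

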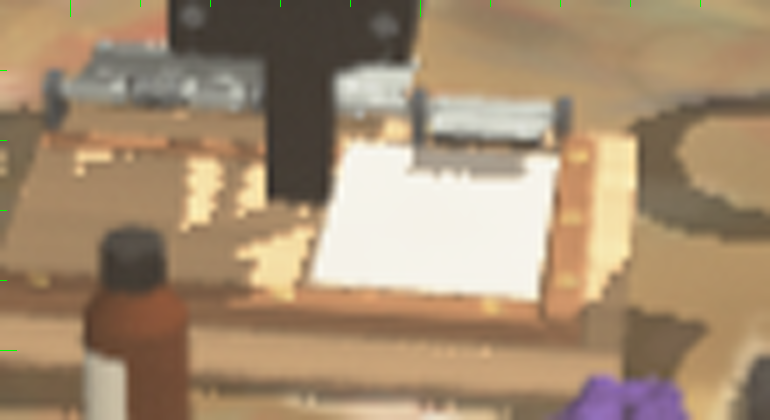

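View pics/tc6.png

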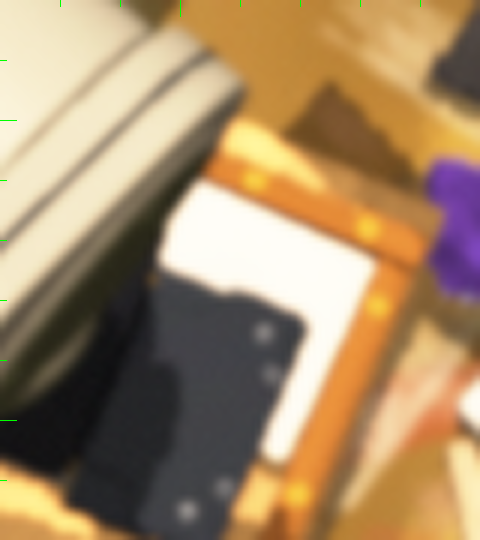

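The push force is about 11 N and the far edge is flush with the stop, so the panel is home with the flap still open. Next I'll back off the panel edge, then rise.

Request:
move_arm(series=[[0.001, 0, 0, 0], [0.002, 0, 0, 0], [0.004, 0, 0, 0], [0.006, 0, 0, 0], [0.008, 0, 0, 0], [0.008, 0, 0, 0]])

```text
time: 8.95
ee_pos: [0.5228, -0.2575, 0.0243]
eef_rot: [0.194, 0.981, -0.0, 0.001]
ft_force: [2.8, -0.7, 4.2]
width: 0.087
```

```bash
python3 - <<'E'
from h import *
s,R=where(); print("F tool",R.T@s["ft_force"])
for n in("side","top"):
    p,d=imaging.camera(n); cv2.imwrite(f"pics/{n}7.png",p[:,:,::-1])
crop(cv2.imread("pics/side7.png"),240,200,350,260,7,"pics/sc7.png")
E
```

```text
t 8.95 ee [ 0.52281906 -0.25750342  0.02430725] holder [-0.01293562  0.05078871  0.02320725] F [ 2.82304881 -0.7148456   4.22796941] w 0.08699670060199675
joints [-0.193  0.521  0.718  1.809 -0.41   0.965  1.878]
roll to holder -0.00015029203714211903 tool z [ 1.18301161e-03 -3.20103897e-04 -9.99999249e-01]
F tool [-2.8881221   0.41176314 -4.22439771]
```

View pics/sc7.png

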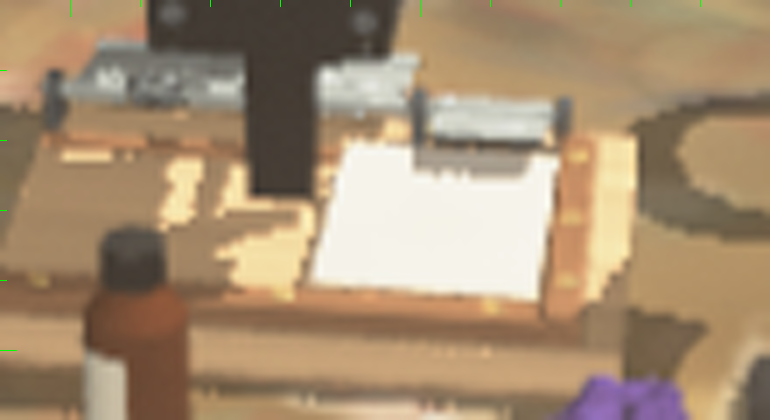

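The panel stayed against the stop and the finger is clear of it. Rising slowly.

Request:
move_arm(series=[[0, 0, -0.003, 0], [0, 0, -0.006, 0], [0, 0, -0.009, 0], [0, 0, -0.012, 0], [0, 0, -0.016, 0], [0, 0, -0.02, 0], [0, 0, -0.025, 0], [0, 0, -0.032, 0], [0, 0, -0.042, 0], [0, 0, -0.06, 0], [0, 0, -0.08, 0], [0, 0, -0.1, 0], [0, 0, -0.12, 0], [0.03, 0, -0.12, 0], [0.06, 0, -0.12, 0], [0.09, 0, -0.12, 0], [0.12, 0.0, -0.12, 0], [0.12, 0.0, -0.12, 0], [0.12, 0.0, -0.12, 0]])

```text
time: 10.95
ee_pos: [0.4118, -0.2116, 0.1448]
eef_rot: [0.193, 0.981, 0.001, 0.001]
ft_force: [0.7, -1.2, 0.2]
width: 0.0872
```

```bash
python3 - <<'E'
from h import *
s,R=where()
for n in("side","top"):
    p,d=imaging.camera(n); cv2.imwrite(f"pics/{n}8.png",p[:,:,::-1])
    if n=="top": np.save("pics/top8d.npy",d)
crop(cv2.imread("pics/side8.png"),220,185,350,275,6,"pics/sc8.png")
crop(cv2.imread("pics/top8.png"),210,130,360,270,5,"pics/tc8.png")
E
```

```text
t 10.95 ee [ 0.41176036 -0.2115737   0.14484049] holder [-0.13311662  0.05110639  0.14374049] F [ 0.70393289 -1.20202608  0.17404749] w 0.08719110264328969
joints [-0.456  0.006  0.853  2.01  -0.008  1.126  1.581]
roll to holder 8.694191434677201e-05 tool z [ 0.00234178  0.00148808 -0.99999615]
```

View pics/sc8.png

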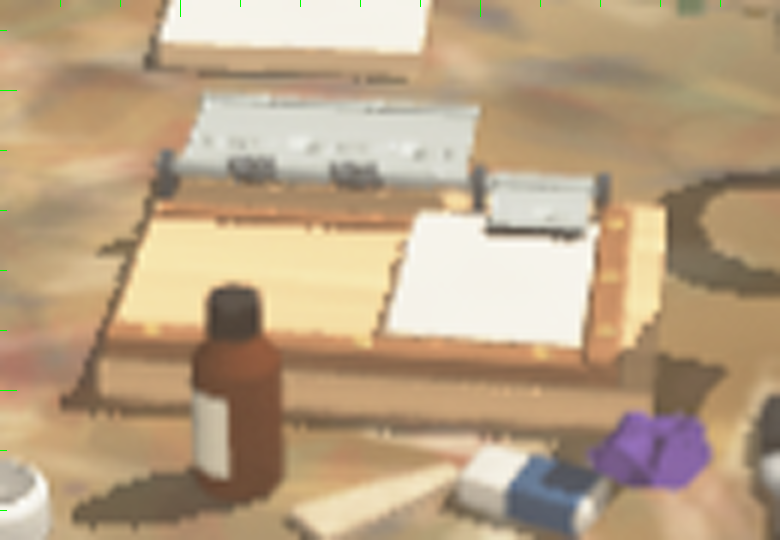

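View pics/tc8.png

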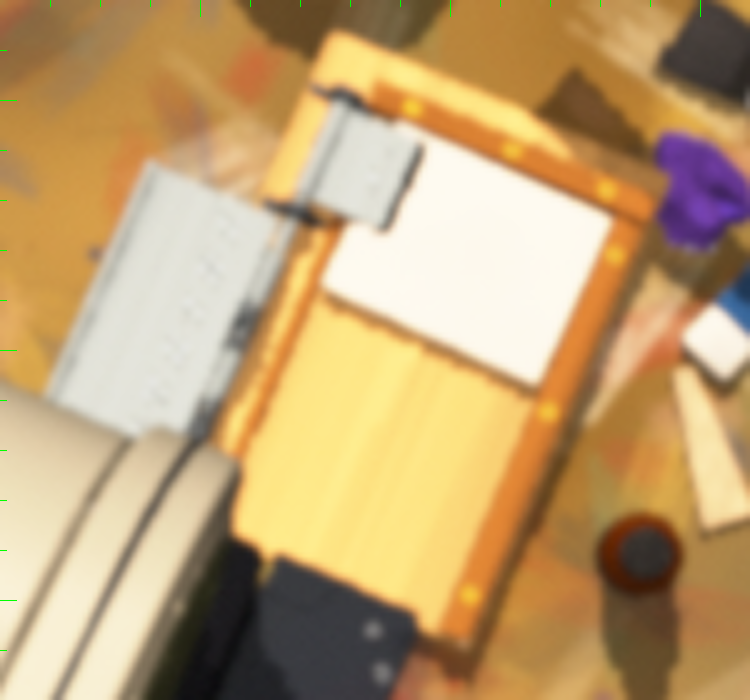

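```bash
python3 - <<'E'
from h import *
for q in [(322,290),(540,386),(612,218)]: print(w2h(onz("top",210+q[0]/5,130+q[1]/5,.029)))
print(r.close_job())
E
```

```text
[0.00291123 0.03221737 0.0279    ]
[ 0.00168147 -0.05775437  0.0279    ]
[ 0.07149823 -0.05817777  0.0279    ]
the job is handed in; nothing more can be done
None
```

I pushed the panel home against the far stop and let the flap close on it, then handed the job in at about 11 s of the 35 s limit. No verdict is reported.

- **What I did:** The left fingertip pressed the thumb plate down until the fingertip was about 5 mm above the board's face, with the jaw well clear of the panel. The right fingertip then pushed the panel about 69 mm along the channel. I backed off the panel's edge before rising, so the flap closed with nothing touching the panel.
- **Push to the stop:** The push force rose to about 11 N at the stop with the flap still held open, and the pictures show the far edge flush with it.
- **Final pictures:** The panel lies flat, the jaw rests on its left edge, the arm is clear, and none of the bystanders in view has visibly moved. I could not measure the flap angle or the clamping force directly.
- **One check disagreed slightly:** The measured panel corners put its centre at holder x of about 36.5 to 37.3 mm, against a nominal 40 mm and a lower limit of 37 mm. My holder fit and the calibration are only good to about 2 mm, so I trusted the push force and the flush edge and did not re-measure before handing in.

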